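Slide the soldering board home and lock it

TASK

Push the soldering board along its rails with a fingertip, without lifting it, until it drops level into its locating notches. Then push the red-knobbed brass turn-button round, clockwise seen from above, as far as it goes so that it lies across the board and locks it down. Leave the doming block, the glass bowl and the jar where they stand.

Things in the scene. Friction and masses are not known exactly. Their poses are not given: they have to be found in the camera images.
- board: Soldering board: loose pale wooden slab with a grey fireclay top, 120 (x) x 110 (y) x 18 mm, 0.4 to 0.65 kg, on three 9 mm high steel feet (two at the +x end, one at the -x end); top 28 mm above the origin. Origin: its centre at the bottom of the feet. It slides along its +x. Its origin is 22 mm above the cradle's on the runners, and 15 mm when it has dropped level by 7 mm into the notches.
- board_tail (a point): Middle of the board's -x (rear) face, 18 mm above the bottom of its feet: where to push. At about 30 mm/s the board slides with 2 to 6 N of resistance, drops by itself and then will slide no further; pushed fast it can jump the notches, and may then be pushed back.
- cradle: Fixed wooden cradle with the rails, 380 (x) x 170 (y) mm. Origin: centre of its underside, on the bench. The board slides along cradle +x between two dark side guides (tops 36 mm above the bench, inner faces 114 mm apart) towards an end stop (inner face at x = +180 mm, same height). The -x end is open: at least 70 mm of its length lies free behind the board at the start.
- rail_mid (a point): Point on top of the metal runners, 22 mm above the bench, at cradle x = +50, y = 0. The runners have notches 15 mm long, 7 mm deep, for the board's 10 mm long feet. The runner plate is adjustable: the board's centre drops in anywhere within 20 mm before or after this point along cradle x, 60 to 130 mm ahead of its start. Site axes as the cradle's.
- latch (a joint): Turn-button angle, rad, growing clockwise seen from above. At 0 the brass bar points from its pivot along cradle +x turned 0.4 rad outwards (towards cradle +y); at 1.97 along cradle -y, square over the board; stop at 2.0. Starts at 0 to 0.35; friction (about 1 N at the knob) keeps it where left. A board that has not dropped blocks it.
- latch_pivot (a point): Top of the turn-button's upright pivot, at cradle x = +50, y = +78 mm, 52 mm above the bench. The bar is 66 x 16 mm, 44 to 52 mm above the bench, and reaches 56 mm from the pivot. It clears the dropped board by about 1 mm.
- latch_knob (a point): The upright red knob on the turn-button, 16 mm diameter, 52 to 72 mm above the bench, 45 mm from the pivot. The point is on the knob's axis, 62 mm above the bench.
- doming_block: Bystander: loose steel doming cube, 50 mm, with round hollows on top, standing beside the cradle. Origin: centre of its underside.
- bowl: Bystander: loose empty glass bowl, 90 mm across, 45 mm high, beside the cradle. Origin: centre of its underside.
- jar: Bystander: loose amber jar with a brass cap, 44 mm across, 55 mm high, on the other side of the cradle. Origin: centre of its underside.
Mind the look-alikes: they are no part of the job. Several things have the shape of the board; the one meant has the colours described above.

How it is judged:
By the outcome, as a careful person would: the job done as asked, in the order asked, and still so for the second after the job is handed in, with the robot touching nothing.
It also fails if it takes over 51 s, if anything falls off the work surface, if the arm or the gripper's body presses on something with over 40 N, if the wrist force passes 120 N, or if a joint passes its speed limit or range.

ROBOT

A 7-joint arm with a two-finger parallel gripper is mounted at the origin on the work surface. World frame = base frame: x ahead of the robot, y to its left, z up, the work surface at z = 0. Lengths are in m, angles in rad, forces in N, time in s.
With the tool pointing down it reaches from about 0.4 to 0.85 m from the base axis. Payload 4.5 kg.
Tool frame: the origin (TCP) lies on the centre line of the jaws, within the pads' length; the fingertips stand 11 mm ahead of it and the grasp point (between the pads) lies 8 mm behind it; z points along the fingers, y is the line along which they close (so a half turn about z gives the same grasp; the last joint's range is limited). The gripper opens to 88 mm and grips with 3 to 60 N. Pads are 18 mm wide; open, the fingers measure 123 mm over their backs; the gripper's body (75 mm by 187 mm) begins 45 mm behind the grasp point.
Start: joints at [1.189, 0.689, -0.195, 1.565, 0.157, 0.902, -0.215], TCP at [0.252, -0.572, 0.25] pointing down, gripper open.
Joint ranges: [-3.01, 3.01], [-0.46, 2.08], [-1.47, 1.51], [0.13, 2.56], [-1, 4.14], [0.04, 2.09], [-2.66, 2.66]. Speed limits (rad/s): [2.57, 2.57, 3.14, 3.14, 3.14, 3.14, 3.14].

INTERFACE

Orientations are given as a unit quaternion [x, y, z, w].
In Python, from plant import * gives the robot as it stands. The module is installed in compiled form; this text tells all that it offers.
- The arm moves only by the tool send_rows, never from a script. Its argument "motion" is a list of rows, each an object of numbers: "x", "y", "z": the shift along the tool's x, y, z in cm; "rx", "ry", "rz": the turn, a rotation vector about the tool's x, y, z in rad; "jaw": the finger opening in cm, from 0 to 8.81. In form: [{"x": .., "y": .., "z": .., "rx": .., "ry": .., "rz": .., "jaw": ..}, ...]. A call has exactly 5 rows; each row shifts and turns the commanded pose from where the row before left it, along the tool's axes as they then stand; what a row does not reach is not made up. A row lasts 1/10 s, in which the tool goes at most 50 mm and 8.59 degrees, less where a joint would pass 70% of its speed; a pose out of reach is approached as far as the arm can. A call is refused whole if a number of a shift passes 5 or a number of a turn 0.15, either way. A call with a gripper value outside its range is refused whole. The fingers move at their own pace and stop on an object; "grip_force" is the grip in N (left out, the last holds). Time passes only in rows, so rows that do not move let the fingers close, or fill a call up. It gives the time, the measured TCP pose, the force, the opening and the grip force at its end, in the units of the state.
- get_state(): the state, without advancing time (a new reading comes with each control period).
- snapshot(name): name is "scene" or "top"; returns a dict with "img" (420x560x3 uint8, red, green, blue), "vertical_fov" (degrees; the focal length in pixels is half the picture's height over the tangent of half this angle, whatever the lens; pixels are square), "cx", "cy" (the principal point, pixels), "extrinsics" (4x4, takes a point from camera to world coordinates). Camera axes: x right, y up, looking along -z (the intrinsics and any distortion apply to the point x, -y, -z); pixel columns grow to the right and rows downward; lengths in m; the calibration is good to about 2 mm. A picture is of the moment at which its call begins. There is no depth.
- finish_job(): hands the job in; it is judged then, once.
The state is a dict: "clock": time; "q": joint angles; "qd": joint speeds; "joint_torque": joint torques, N m; "tool_pos": TCP position; "eef_rot": TCP orientation; "contact_force": force on the tool from outside, world axes, zero at the start; "moment": the same for the moment, N m; "opening": opening from 0.0 (shut) to 1.0 (fully open); "finger_force": force on a finger pad.
Only numpy, scipy, OpenCV 4.12 (cv2) and the standard library are available. Lean on these libraries where they do the work, as an engineer would, in place of code of your own. Each camera call takes 0.05 s, during which the arm holds its last target. There are 200 camera calls.

## Working session

There is one attempt and no reset: what is moved stays moved. The work goes in short steps, Python scripts to look and compute and a tool call to move; the robot and the scene stay as the last step left them, time stands still between calls to the robot, and variables do not carry over. Pictures are saved under pics/ and viewed, at most 10 in all, crops included, and the job is handed in when it is done.

Besides the shell and the picture viewer there is one more tool, called after "Request:" as name(argument=value, ...) on one line, values as JSON. send_rows: Moves the arm, as the interface text tells. Its arguments: {"type":"object","properties":{"motion":{"type":"array"},"grip_force":{"type":"number"}},"required":["motion"]}

```bash
mkdir -p pics
python3 - <<'E'
from plant import *
import cv2,pickle
for n in("scene","top"):
    s=snapshot(n); pickle.dump(s,open(n+".pkl","wb")); cv2.imwrite(f"pics/{n}0.png",s["img"][:,:,::-1])
    print(n,{k:v for k,v in s.items() if k!="img"})
print(get_state())
E
```

```text
scene {'vertical_fov': 48.71069783652645, 'cx': 285.48260768544236, 'cy': 215.38153808599247, 'extrinsics': array([[-0.6221474 , -0.45896681,  0.63425711,  1.20559159],
       [ 0.78265051, -0.38506723,  0.48906176,  0.45536528],
       [ 0.01976851,  0.80067016,  0.59877918,  0.69257923],
       [ 0.        ,  0.        ,  0.        ,  1.        ]])}
top {'vertical_fov': 49.86490766044987, 'cx': 285.7980925280759, 'cy': 207.51991492578045, 'extrinsics': array([[ 0.01979752,  0.99704214, -0.07426326,  0.45841628],
       [-0.99950159,  0.01791006, -0.02599623, -0.05383676],
       [-0.02458927,  0.07474091,  0.99689978,  1.03011287],
       [ 0.        ,  0.        ,  0.        ,  1.        ]])}
{'clock': 0.1, 'q': array([ 1.18878212,  0.68989773, -0.19452707,  1.5662255 ,  0.15730728,
        0.90247465, -0.21509859]), 'qd': array([ 0.00042964, -0.00136671,  0.00041863, -0.00368075,  0.00027426,
       -0.0001795 ,  0.00097469]), 'joint_torque': array([-2.84212263e-03, -5.28493595e+01, -1.27152286e+00, -1.53837579e+01,
       -5.26129582e-02,  1.97774454e-03,  5.01028876e-05]), 'tool_pos': array([ 0.25220777, -0.57126778,  0.24899575]), 'eef_rot': array([ 9.78455878e-01,  2.06454458e-01, -2.22487958e-04, -7.75473376e-04]), 'contact_force': array([-0.23061859, -0.36843649, -0.68736187]), 'moment': array([-0.02122139,  0.01793512, -0.03024955]), 'finger_force': 0.0, 'opening': 1.0001015079086666}
```

View pics/scene0.png

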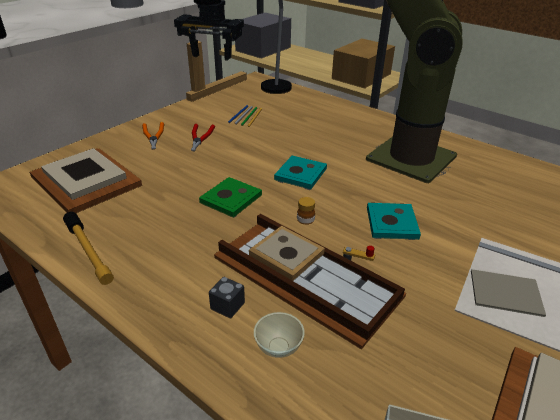

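View pics/top0.png

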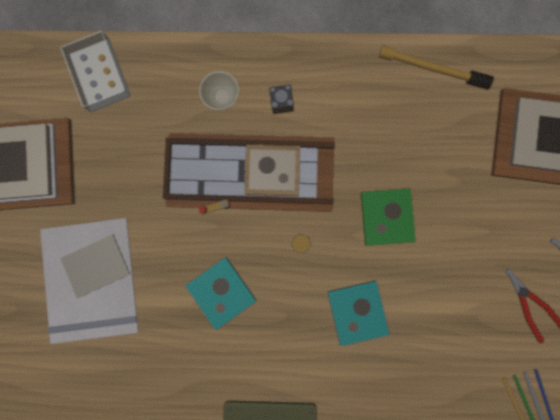

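Board candidates: the pale wood slab with grey top in the cradle at top (272,170) / scene (287,248); the look-alikes are green (388,217), teal (221,293) and teal (358,313), plus the slabs at the picture edges. By its colours and its place on the rails, the board is the one at (272,170). The red knob is at top (203,210) / scene (370,251), and the pivot is near (225,204).

```bash
cat > h.py <<'E'
import numpy as np,cv2
def cam(s):
    H,W=s["img"].shape[:2]; return H/2/np.tan(np.radians(s["vertical_fov"]/2)),s["cx"],s["cy"],s["extrinsics"]
def ray(s,uv):
    f,cx,cy,E=cam(s); u,v=uv; d=E[:3,:3]@np.array([(u-cx)/f,-(v-cy)/f,-1]); return E[:3,3],d
def onz(s,uv,z):
    o,d=ray(s,uv); return o+d*(z-o[2])/d[2]
def proj(s,p):
    f,cx,cy,E=cam(s); c=E[:3,:3].T@(np.asarray(p)-E[:3,3]); return np.array([cx-f*c[0]/c[2],cy+f*c[1]/c[2]])
def tri(sa,a,sb,b):
    o1,d1=ray(sa,a);o2,d2=ray(sb,b); t=np.linalg.lstsq(np.c_[d1,-d2],o2-o1,rcond=None)[0]
    p,q=o1+d1*t[0],o2+d2*t[1]; return (p+q)/2,np.linalg.norm(p-q)
def blobs(m,n=30):
    k,_,st,c=cv2.connectedComponentsWithStats(m.astype(np.uint8)); return [(c[i].round(1),st[i]) for i in range(1,k) if st[i][4]>=n]
def red(img):
    h=cv2.cvtColor(img,cv2.COLOR_RGB2HSV); return ((h[...,0]<6)|(h[...,0]>174))&(h[...,1]>190)&(h[...,2]>90)
E
python3 - <<'E'
from h import *; import pickle
S={n:pickle.load(open(n+".pkl","rb")) for n in("scene","top")}
for n in S:print(n,[(c,st[:5].tolist()) for c,st in blobs(red(S[n]["img"]),12)])
t=S["top"]["img"][120:225,150:350]; s=S["scene"]["img"][205:345,205:415]
a=cv2.resize(t,None,fx=4,fy=4,interpolation=cv2.INTER_CUBIC)
cv2.imwrite("pics/c1.png",a[:,:,::-1])
a=cv2.resize(s,None,fx=3.8,fy=3.8,interpolation=cv2.INTER_CUBIC); cv2.imwrite("pics/c2.png",a[:,:,::-1])
E
```

```text
scene [(array([194.3, 130.9]), [192, 124, 6, 15, 55]), (array([207.5, 132. ]), [201, 125, 14, 16, 58]), (array([370.2, 247.8]), [367, 246, 7, 5, 28])]
top [(array([541.2, 303.7]), [536, 300, 12, 8, 19]), (array([556.1, 318.8]), [553, 316, 7, 8, 14]), (array([533.4, 327.9]), [531, 325, 6, 6, 14])]
```

View pics/c1.png

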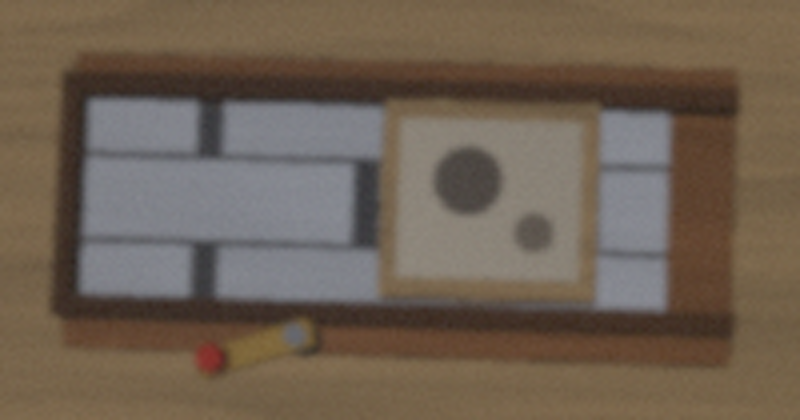

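View pics/c2.png

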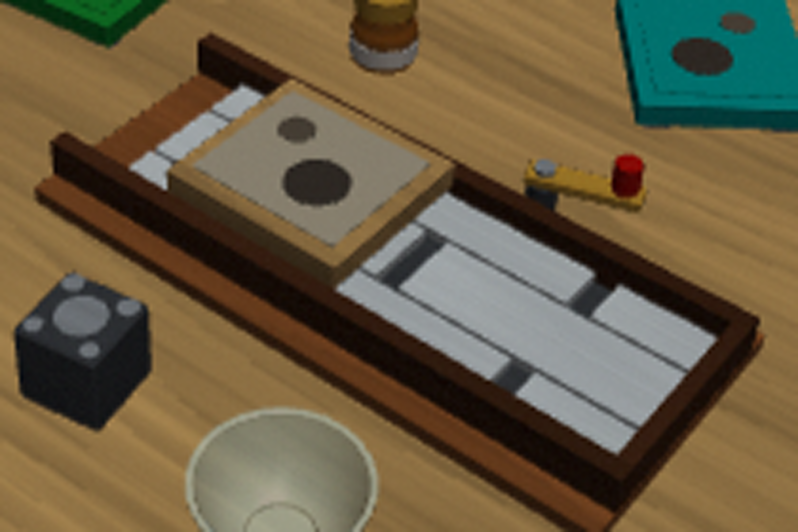

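The crops confirm the choice. Board corners at crop c1 are (387,101), (600,103), (596,302), (380,298); pivot (296,336), knob (211,358); notches (210,125), (203,270), (365,203). The open end is on the right.

Run:
```python
from h import *; import pickle
S={n:pickle.load(open(n+".pkl","rb")) for n in("scene","top")}
T=lambda x,y,z:onz(S["top"],(x/4+150-.4,y/4+120-.4),z)
C=lambda x,y,z:onz(S["scene"],(x/3.8+205-.4,y/3.8+205-.4),z)
b=[T(*p,.050) for p in((387,101),(600,103),(596,302),(380,298))]
bs=[C(*p,.050) for p in((453,170),(294,82),(168,170),(335,262))]
P=lambda n,v:print(n,np.round(np.array(v)*1000,1).tolist())
P("board top",b);P("centre",np.mean(b,0))
P("sizes",[np.linalg.norm(b[i]-b[(i+1)%4]) for i in range(4)])
P("board scene",bs);P("centre sc",np.mean(bs,0))
g=[T(*p,.036) for p in((66,72),(737,85),(733,335),(54,315))];P("guides",g);P("L",[np.linalg.norm(g[0]-g[1]),np.linalg.norm(g[3]-g[2]),np.linalg.norm(g[1]-g[2])])
P("notch",[T(*p,.022) for p in((210,125),(203,270),(365,203))])
P("notch sc",[C(*p,.022) for p in((592,293),(512,377),(413,262))])
P("pivot",[T(296,336,.052),C(545,167,.052)]);P("knob",[T(211,358,.072),C(628,162,.072)])
print([np.degrees(np.arctan2(*(p-q)[1::-1])) for p,q in((g[0],g[1]),(g[3],g[2]),(b[0],b[1]),(b[3],b[2]))])
```

```text
board top [[668.4, 61.4, 50.0], [668.9, -55.9, 50.0], [559.1, -55.6, 50.0], [559.2, 62.4, 50.0]]
centre [613.9, 3.1, 50.0]
sizes [117.3, 109.9, 118.0, 109.1]
board scene [[566.6, 67.1, 50.0], [561.7, -50.3, 50.0], [667.8, -54.4, 50.0], [666.4, 61.4, 50.0]]
centre sc [615.6, 5.9, 50.0]
guides [[685.2, 244.4, 36.0], [683.2, -132.0, 36.0], [543.5, -131.4, 36.0], [548.0, 245.6, 36.0]]
L [376.3, 377.1, 139.7]
notch [[659.1, 165.1, 22.0], [576.3, 166.2, 22.0], [615.8, 75.6, 22.0]]
notch sc [[573.7, 164.8, 22.0], [651.5, 164.6, 22.0], [615.7, 77.0, 22.0]]
pivot [[537.4, 107.5, 52.0], [533.7, 106.3, 52.0]]
knob [[523.2, 149.4, 72.0], [522.2, 149.7, 72.0]]
[np.float64(89.68953012209501), np.float64(89.31883364243205), np.float64(90.28676468587463), np.float64(89.92357685583583)]
```

Request:
send_rows(motion=[{"rz": 0.139,"jaw": 0},{"rz": 0.139,"jaw": 0},{"rz": 0.138,"jaw": 0},{"x": 2,"y": -2.5,"jaw": 0},{"x": 3,"y": -3.5,"jaw": 0}], grip_force=10)

```text
schema error: expected keys x, y, z, rx, ry, rz, jaw
```

Request:
send_rows(motion=[{"x": 3,"y": -3.5,"jaw": 0},{"x": 3,"y": -3.5,"jaw": 0},{"x": 3,"y": -3.5,"jaw": 0},{"x": 3,"y": -3.5,"jaw": 0},{"x": 3,"y": -3.5,"jaw": 0}])

```text
schema error: expected keys x, y, z, rx, ry, rz, jaw
```

Request:
send_rows(motion=[{"x": 3,"y": -3.5,"jaw": 0},{"x": 3,"y": -3.5,"jaw": 0},{"x": 3,"y": -3.5,"jaw": 0},{"x": 3,"y": -3.5,"jaw": 0},{"jaw": 0}])

```text
schema error: expected keys x, y, z, rx, ry, rz, jaw
```

Request:
send_rows(motion=[{"x": 0,"y": 0,"z": 0,"rx": 0,"ry": 0,"rz": 0.139,"jaw": 0},{"x": 0,"y": 0,"z": 0,"rx": 0,"ry": 0,"rz": 0.139,"jaw": 0},{"x": 0,"y": 0,"z": 0,"rx": 0,"ry": 0,"rz": 0.138,"jaw": 0},{"x": 2,"y": -2.5,"z": 0,"rx": 0,"ry": 0,"rz": 0,"jaw": 0},{"x": 3,"y": -3.5,"z": 0,"rx": 0,"ry": 0,"rz": 0,"jaw": 0}], grip_force=10)

```text
clock: 0.6
tool_pos: [0.3002, -0.5131, 0.2492]
eef_rot: [1.0, -0.003, -0.001, 0.001]
contact_force: [1.1, 0.6, 1.1]
opening: 0.573
finger_force: 0.0
```

Request:
send_rows(motion=[{"x": 3,"y": -3.5,"z": 0,"rx": 0,"ry": 0,"rz": 0,"jaw": 0},{"x": 3,"y": -3.5,"z": 0,"rx": 0,"ry": 0,"rz": 0,"jaw": 0},{"x": 3,"y": -3.5,"z": 0,"rx": 0,"ry": 0,"rz": 0,"jaw": 0},{"x": 3,"y": -3.5,"z": 0,"rx": 0,"ry": 0,"rz": 0,"jaw": 0},{"x": 3,"y": -3.5,"z": 0,"rx": 0,"ry": 0,"rz": 0,"jaw": 0}])

```text
clock: 1.1
tool_pos: [0.4533, -0.3351, 0.2495]
eef_rot: [1.0, -0.0, -0.0, -0.0]
contact_force: [-0.3, 0.1, -0.2]
opening: 0.118
finger_force: 0.0
```

Request:
send_rows(motion=[{"x": 3,"y": -3.5,"z": 0,"rx": 0,"ry": 0,"rz": 0,"jaw": 0},{"x": 3,"y": -3.5,"z": 0,"rx": 0,"ry": 0,"rz": 0,"jaw": 0},{"x": 3,"y": -3.5,"z": 0,"rx": 0,"ry": 0,"rz": 0,"jaw": 0},{"x": 3,"y": -3.5,"z": 0,"rx": 0,"ry": 0,"rz": 0,"jaw": 0},{"x": 0,"y": 0,"z": 0,"rx": 0,"ry": 0,"rz": 0,"jaw": 0}])

```text
clock: 1.6
tool_pos: [0.5774, -0.1878, 0.2492]
eef_rot: [1.0, 0.006, 0.002, -0.003]
contact_force: [0.1, 0.3, 0.3]
opening: 0.004
finger_force: 0.0
```

Request:
send_rows(motion=[{"x": 1.9,"y": -4.1,"z": 0,"rx": 0,"ry": 0,"rz": 0,"jaw": 0},{"x": 1.9,"y": -4.1,"z": 1,"rx": 0,"ry": 0,"rz": 0,"jaw": 0},{"x": 0,"y": 0,"z": 4.5,"rx": 0,"ry": 0,"rz": 0,"jaw": 0},{"x": 0,"y": 0,"z": 4.5,"rx": 0,"ry": 0,"rz": 0,"jaw": 0},{"x": 0,"y": 0,"z": 4,"rx": 0,"ry": 0,"rz": 0,"jaw": 0}])

```text
clock: 2.1
tool_pos: [0.6098, -0.1147, 0.1077]
eef_rot: [1.0, 0.0, -0.001, 0.0]
contact_force: [0.7, -0.3, 0.3]
opening: 0.002
finger_force: 0.0
```

Request:
send_rows(motion=[{"x": 0,"y": 0,"z": 2,"rx": 0,"ry": 0,"rz": 0,"jaw": 0},{"x": 0,"y": 0,"z": 0,"rx": 0,"ry": 0,"rz": 0,"jaw": 0},{"x": 0,"y": 0,"z": 0,"rx": 0,"ry": 0,"rz": 0,"jaw": 0},{"x": 0,"y": 0,"z": 0,"rx": 0,"ry": 0,"rz": 0,"jaw": 0},{"x": 0,"y": 0,"z": 0,"rx": 0,"ry": 0,"rz": 0,"jaw": 0}])

```text
clock: 2.6
tool_pos: [0.6117, -0.1152, 0.0914]
eef_rot: [1.0, -0.0, 0.002, 0.0]
contact_force: [0.2, -0.8, 0.4]
opening: 0.007
finger_force: 0.0
```

Request:
send_rows(motion=[{"x": 0.3,"y": 0,"z": 2,"rx": 0,"ry": 0,"rz": 0,"jaw": 0},{"x": 0,"y": 0,"z": 1.5,"rx": 0,"ry": 0,"rz": 0,"jaw": 0},{"x": 0,"y": -0.5,"z": 1,"rx": 0,"ry": 0,"rz": 0,"jaw": 0},{"x": 0,"y": -1,"z": 0.5,"rx": 0,"ry": 0,"rz": 0,"jaw": 0},{"x": 0,"y": -0.8,"z": 0,"rx": 0,"ry": 0,"rz": 0,"jaw": 0}])

```text
clock: 3.1
tool_pos: [0.6131, -0.0901, 0.0391]
eef_rot: [1.0, 0.0, -0.001, -0.0]
contact_force: [-0.3, -0.0, -0.3]
opening: 0.004
finger_force: 0.0
```

Request:
send_rows(motion=[{"x": 0,"y": -0.3,"z": 0,"rx": 0,"ry": 0,"rz": 0,"jaw": 0},{"x": 0,"y": -0.3,"z": 0,"rx": 0,"ry": 0,"rz": 0,"jaw": 0},{"x": 0,"y": -0.3,"z": 0,"rx": 0,"ry": 0,"rz": 0,"jaw": 0},{"x": 0,"y": -0.3,"z": 0,"rx": 0,"ry": 0,"rz": 0,"jaw": 0},{"x": 0,"y": -0.3,"z": 0,"rx": 0,"ry": 0,"rz": 0,"jaw": 0}])

```text
clock: 3.6
tool_pos: [0.6137, -0.0769, 0.04]
eef_rot: [1.0, -0.0, 0.0, 0.0]
contact_force: [-0.5, 0.1, 0.0]
opening: 0.006
finger_force: 0.0
```

Request:
send_rows(motion=[{"x": 0,"y": -0.3,"z": 0,"rx": 0,"ry": 0,"rz": 0,"jaw": 0},{"x": 0,"y": -0.3,"z": 0,"rx": 0,"ry": 0,"rz": 0,"jaw": 0},{"x": 0,"y": -0.3,"z": 0,"rx": 0,"ry": 0,"rz": 0,"jaw": 0},{"x": 0,"y": -0.3,"z": 0,"rx": 0,"ry": 0,"rz": 0,"jaw": 0},{"x": 0,"y": -0.3,"z": 0,"rx": 0,"ry": 0,"rz": 0,"jaw": 0}])

```text
clock: 4.1
tool_pos: [0.6135, -0.063, 0.0398]
eef_rot: [1.0, -0.001, 0.0, 0.001]
contact_force: [0.1, -4.3, -0.5]
opening: 0.007
finger_force: 1.9
```

Request:
send_rows(motion=[{"x": 0,"y": -0.3,"z": 0,"rx": 0,"ry": 0,"rz": 0,"jaw": 0},{"x": 0,"y": -0.3,"z": 0,"rx": 0,"ry": 0,"rz": 0,"jaw": 0},{"x": 0,"y": -0.3,"z": 0,"rx": 0,"ry": 0,"rz": 0,"jaw": 0},{"x": 0,"y": -0.3,"z": 0,"rx": 0,"ry": 0,"rz": 0,"jaw": 0},{"x": 0,"y": -0.3,"z": 0,"rx": 0,"ry": 0,"rz": 0,"jaw": 0}])

```text
clock: 4.6
tool_pos: [0.6135, -0.0466, 0.0397]
eef_rot: [1.0, -0.0, -0.0, 0.0]
contact_force: [0.1, -4.4, -0.1]
opening: 0.008
finger_force: 2.0
```

Request:
send_rows(motion=[{"x": 0,"y": -0.3,"z": 0,"rx": 0,"ry": 0,"rz": 0,"jaw": 0},{"x": 0,"y": -0.3,"z": 0,"rx": 0,"ry": 0,"rz": 0,"jaw": 0},{"x": 0,"y": -0.3,"z": 0,"rx": 0,"ry": 0,"rz": 0,"jaw": 0},{"x": 0,"y": -0.3,"z": 0,"rx": 0,"ry": 0,"rz": 0,"jaw": 0},{"x": 0,"y": -0.3,"z": 0,"rx": 0,"ry": 0,"rz": 0,"jaw": 0}])

```text
clock: 5.1
tool_pos: [0.6136, -0.0316, 0.0397]
eef_rot: [1.0, -0.0, -0.0, 0.0]
contact_force: [-0.0, -5.4, 0.8]
opening: 0.005
finger_force: 2.1
```

Request:
send_rows(motion=[{"x": 0,"y": -0.3,"z": 0,"rx": 0,"ry": 0,"rz": 0,"jaw": 0},{"x": 0,"y": -0.3,"z": 0,"rx": 0,"ry": 0,"rz": 0,"jaw": 0},{"x": 0,"y": -0.3,"z": 0,"rx": 0,"ry": 0,"rz": 0,"jaw": 0},{"x": 0,"y": -0.3,"z": 0,"rx": 0,"ry": 0,"rz": 0,"jaw": 0},{"x": 0,"y": -0.3,"z": 0,"rx": 0,"ry": 0,"rz": 0,"jaw": 0}])

```text
clock: 5.6
tool_pos: [0.6136, -0.0166, 0.0397]
eef_rot: [1.0, -0.0, 0.0, 0.0]
contact_force: [-0.2, -4.3, 0.8]
opening: 0.004
finger_force: 2.1
```

Request:
send_rows(motion=[{"x": 0,"y": -0.3,"z": 0,"rx": 0,"ry": 0,"rz": 0,"jaw": 0},{"x": 0,"y": -0.3,"z": 0,"rx": 0,"ry": 0,"rz": 0,"jaw": 0},{"x": 0,"y": -0.3,"z": 0,"rx": 0,"ry": 0,"rz": 0,"jaw": 0},{"x": 0,"y": -0.3,"z": 0,"rx": 0,"ry": 0,"rz": 0,"jaw": 0},{"x": 0,"y": -0.3,"z": 0,"rx": 0,"ry": 0,"rz": 0,"jaw": 0}])

```text
clock: 6.1
tool_pos: [0.6136, -0.0016, 0.0397]
eef_rot: [1.0, -0.0, 0.0, 0.0]
contact_force: [0.9, -4.5, 0.8]
opening: 0.005
finger_force: 2.2
```

Request:
send_rows(motion=[{"x": 0,"y": -0.3,"z": 0,"rx": 0,"ry": 0,"rz": 0,"jaw": 0},{"x": 0,"y": -0.3,"z": 0,"rx": 0,"ry": 0,"rz": 0,"jaw": 0},{"x": 0,"y": -0.3,"z": 0,"rx": 0,"ry": 0,"rz": 0,"jaw": 0},{"x": 0,"y": -0.3,"z": 0,"rx": 0,"ry": 0,"rz": 0,"jaw": 0},{"x": 0,"y": -0.3,"z": 0,"rx": 0,"ry": 0,"rz": 0,"jaw": 0}])

```text
clock: 6.6
tool_pos: [0.6136, 0.0134, 0.0397]
eef_rot: [1.0, -0.0, 0.0, 0.0]
contact_force: [0.4, -3.9, 0.3]
opening: -0.001
finger_force: 2.2
```

Request:
send_rows(motion=[{"x": 0,"y": -0.3,"z": 0,"rx": 0,"ry": 0,"rz": 0,"jaw": 0},{"x": 0,"y": -0.3,"z": 0,"rx": 0,"ry": 0,"rz": 0,"jaw": 0},{"x": 0,"y": -0.3,"z": 0,"rx": 0,"ry": 0,"rz": 0,"jaw": 0},{"x": 0,"y": -0.3,"z": 0,"rx": 0,"ry": 0,"rz": 0,"jaw": 0},{"x": 0,"y": -0.3,"z": 0,"rx": 0,"ry": 0,"rz": 0,"jaw": 0}])

```text
clock: 7.1
tool_pos: [0.6136, 0.0284, 0.0397]
eef_rot: [1.0, -0.0, 0.0, 0.0]
contact_force: [0.4, -4.8, 0.5]
opening: 0.007
finger_force: 2.2
```

Now in smaller steps near the expected drop (TCP y about 0.043).

Request:
send_rows(motion=[{"x": 0,"y": -0.25,"z": 0,"rx": 0,"ry": 0,"rz": 0,"jaw": 0},{"x": 0,"y": -0.25,"z": 0,"rx": 0,"ry": 0,"rz": 0,"jaw": 0},{"x": 0,"y": -0.2,"z": 0,"rx": 0,"ry": 0,"rz": 0,"jaw": 0},{"x": 0,"y": -0.2,"z": 0,"rx": 0,"ry": 0,"rz": 0,"jaw": 0},{"x": 0,"y": -0.2,"z": 0,"rx": 0,"ry": 0,"rz": 0,"jaw": 0}])

```text
clock: 7.6
tool_pos: [0.6136, 0.0393, 0.0397]
eef_rot: [1.0, -0.0, 0.0, 0.0]
contact_force: [-0.1, -4.6, 0.4]
opening: 0.008
finger_force: 2.3
```

Request:
send_rows(motion=[{"x": 0,"y": -0.2,"z": 0,"rx": 0,"ry": 0,"rz": 0,"jaw": 0},{"x": 0,"y": -0.2,"z": 0,"rx": 0,"ry": 0,"rz": 0,"jaw": 0},{"x": 0,"y": -0.2,"z": 0,"rx": 0,"ry": 0,"rz": 0,"jaw": 0},{"x": 0,"y": 0,"z": 0,"rx": 0,"ry": 0,"rz": 0,"jaw": 0},{"x": 0,"y": 0,"z": 0,"rx": 0,"ry": 0,"rz": 0,"jaw": 0}])

```text
clock: 8.1
tool_pos: [0.6136, 0.0463, 0.0397]
eef_rot: [1.0, 0.0, -0.0, -0.001]
contact_force: [0.6, -0.9, -0.4]
opening: 0.008
finger_force: 0.5
```

Request:
send_rows(motion=[{"x": 0,"y": -0.2,"z": 0,"rx": 0,"ry": 0,"rz": 0,"jaw": 0},{"x": 0,"y": -0.2,"z": 0,"rx": 0,"ry": 0,"rz": 0,"jaw": 0},{"x": 0,"y": -0.1,"z": 0,"rx": 0,"ry": 0,"rz": 0,"jaw": 0},{"x": 0,"y": 0,"z": 0,"rx": 0,"ry": 0,"rz": 0,"jaw": 0},{"x": 0,"y": 0,"z": 0,"rx": 0,"ry": 0,"rz": 0,"jaw": 0}])

```text
clock: 8.6
tool_pos: [0.6135, 0.0488, 0.0397]
eef_rot: [1.0, -0.001, -0.0, 0.001]
contact_force: [-0.2, -5.4, 0.6]
opening: 0.007
finger_force: 2.6
```

Run:
```python
from plant import *
import cv2
im=[]
for n,(r,c) in {"scene":(slice(205,345),slice(205,415)),"top":(slice(100,240),slice(150,360))}.items():
    s=snapshot(n); im.append(cv2.resize(s["img"][r,c],None,fx=3.7 if n=="x" else 2.1*1.8,fy=2.1,interpolation=cv2.INTER_CUBIC) if 0 else cv2.resize(s["img"][r,c],(420,280) if n=="top" else (795,530)))
cv2.imwrite("pics/d1.png",im[0][:,:,::-1])
```

```text
(no output)
```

View pics/d1.png

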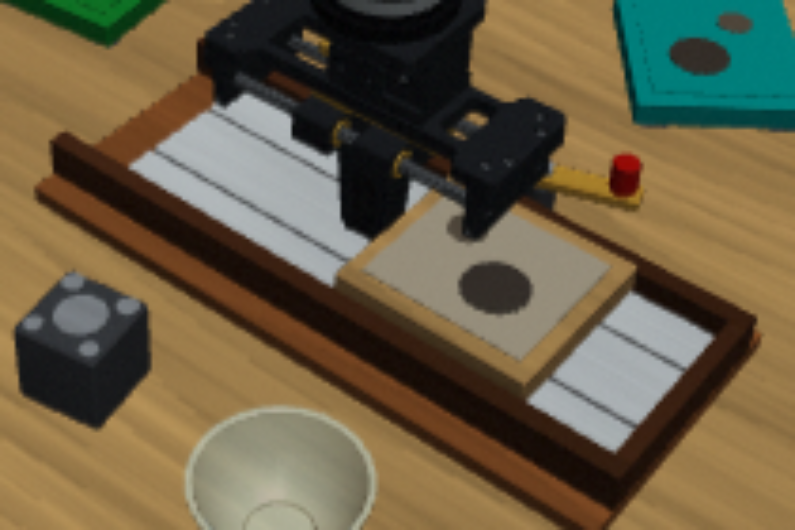

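The board now sits with its front corner at (523,362) and its right corner at (635,268). I'll check its height from those.

Run:
```python
from h import *; import pickle
S=pickle.load(open("scene.pkl","rb"))
for nm,p in dict(left=(338,268),front=(523,362),right=(635,268),frontbottom=(526,391)).items():
    uv=(p[0]/795*210+205-.4,p[1]/530*140+205-.4)
    print(nm,[np.round(1000*onz(S,uv,z)[:2],1).tolist() for z in(.05,.043,.031,.024)])
```

```text
left [[669.1, 66.3], [663.2, 62.0], [653.2, 54.8], [647.3, 50.5]]
front [[663.1, 176.8], [657.2, 173.7], [647.0, 168.5], [641.1, 165.5]]
right [[569.7, 186.1], [562.8, 183.2], [550.9, 178.2], [544.0, 175.2]]
frontbottom [[678.1, 188.2], [672.3, 185.3], [662.5, 180.3], [656.7, 177.4]]
```

Request:
send_rows(motion=[{"x": 0,"y": -0.1,"z": 0,"rx": 0,"ry": 0,"rz": 0,"jaw": 0},{"x": 0,"y": -0.1,"z": 0,"rx": 0,"ry": 0,"rz": 0,"jaw": 0},{"x": 0,"y": 0,"z": 0,"rx": 0,"ry": 0,"rz": 0,"jaw": 0},{"x": 0,"y": 0,"z": 0,"rx": 0,"ry": 0,"rz": 0,"jaw": 0},{"x": 0,"y": 0,"z": 0,"rx": 0,"ry": 0,"rz": 0,"jaw": 0}])

```text
clock: 9.2
tool_pos: [0.6135, 0.0489, 0.0397]
eef_rot: [1.0, -0.001, -0.0, 0.002]
contact_force: [-0.2, -7.9, -0.5]
opening: 0.003
finger_force: 4.0
```

Request:
send_rows(motion=[{"x": 0,"y": 0.5,"z": 0,"rx": 0,"ry": 0,"rz": 0,"jaw": 0},{"x": 0,"y": 1.5,"z": 0,"rx": 0,"ry": 0,"rz": 0,"jaw": 0},{"x": 0,"y": 0,"z": -4,"rx": 0,"ry": 0,"rz": 0,"jaw": 0},{"x": 0,"y": 0,"z": -4.5,"rx": 0,"ry": 0,"rz": 0,"jaw": 0},{"x": -2,"y": -2,"z": -2.5,"rx": 0,"ry": 0,"rz": 0,"jaw": 0}])

```text
clock: 9.7
tool_pos: [0.5975, 0.0488, 0.153]
eef_rot: [1.0, -0.003, 0.004, 0.001]
contact_force: [0.9, 0.6, 0.2]
opening: 0.011
finger_force: 0.0
```

Request:
send_rows(motion=[{"x": -3.5,"y": -3,"z": 0,"rx": 0,"ry": 0,"rz": 0,"jaw": 0},{"x": -3.5,"y": -3,"z": 0,"rx": 0,"ry": 0,"rz": 0,"jaw": 0},{"x": -3.5,"y": -3,"z": 0,"rx": 0,"ry": 0,"rz": 0,"jaw": 0},{"x": -2.5,"y": -1,"z": 0,"rx": 0,"ry": 0,"rz": 0,"jaw": 0},{"x": 0,"y": 0,"z": 0,"rx": 0,"ry": 0,"rz": 0,"jaw": 0}])

```text
clock: 10.2
tool_pos: [0.4591, 0.1548, 0.1497]
eef_rot: [1.0, 0.003, -0.003, -0.001]
contact_force: [-0.4, 0.5, 0.5]
opening: 0.002
finger_force: 0.0
```

Run:
```python
from plant import *
from h import *; import pickle
im=[];S={}
for n,(r,c) in {"scene":(slice(205,345),slice(205,415)),"top":(slice(120,225),slice(150,350))}.items():
    s=S[n]=snapshot(n); pickle.dump(s,open(n+"1.pkl","wb"))
    im.append(cv2.resize(s["img"][r,c],(420,280),interpolation=cv2.INTER_CUBIC) if n=="scene" else cv2.resize(s["img"][r,c],(533,280),interpolation=cv2.INTER_CUBIC))
a=np.zeros((560,533,3),np.uint8);a[:280,:420]=im[0];a[280:]=im[1]
cv2.imwrite("pics/e1.png",a[:,:,::-1]);print(get_state()["q"].round(2),get_state()["tool_pos"].round(3))
```

```text
[-0.45  0.68  0.06  2.07 -0.1   0.39 -1.88] [0.464 0.153 0.15 ]
```

View pics/e1.png

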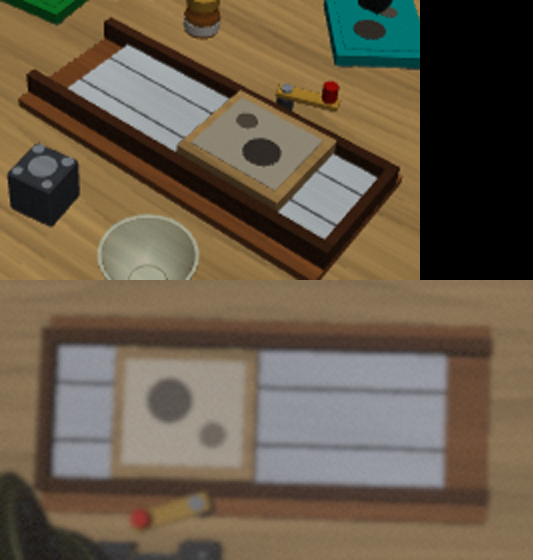

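Run:
```python
from h import *; import pickle
def disc(img,box):
    r0,r1,c0,c1=box; g=cv2.cvtColor(img,cv2.COLOR_RGB2GRAY)[r0:r1,c0:c1]; g=cv2.resize(g,None,fx=4,fy=4,interpolation=cv2.INTER_CUBIC)
    t,m=cv2.threshold(g,0,255,cv2.THRESH_OTSU); b=max(blobs(m==0,50),key=lambda b:b[1][4]); return (b[0]+.5)/4-.5+[c0,r0],b[1].tolist()
B={"":((243,265,276,301),(152,178,253,282)),"1":((272,290,325,347),(137,163,200,228))}
# after boxes from e1: scene (262,152)/2+205 ; top (170,400-280)/2.667+(150,120)
B["1"]=((270,292,322,350),(152,178,200,228))
P=[]
for k,(bs,bt) in B.items():
    s=pickle.load(open(f"scene{k}.pkl","rb"));t=pickle.load(open(f"top{k}.pkl","rb"))
    a,x=disc(s["img"],bs);b,y=disc(t["img"],bt);p,e=tri(s,a,t,b);P.append(p);print(k,a,x,b,y,(p*1000).round(1),round(e*1000,1))
print("d",((P[1]-P[0])*1000).round(1))
t=pickle.load(open("top1.pkl","rb"))
for x,y in((139,239),(200,223)): print(onz(t,(x*.375+150-.3,y*.375+120-.3),.072 if x<150 else .052).round(4))
```

```text
[287.925 252.575] [14, 16, 72, 49, 2804] [266.575 164.725] [22, 19, 68, 67, 3588] [624.5  15.9  51.2] 0.4
1 [335.4  280.65] [16, 16, 78, 57, 3378] [213.175 164.75 ] [21, 19, 67, 68, 3491] [623.8 134.7  44.2] 0.4
d [ -0.7 118.8  -7. ]
[0.5227 0.1505 0.072 ]
[0.5381 0.1051 0.052 ]
```

The disc on the board fell by 7.0 mm and moved 118.8 mm, so the board is seated. Now I turn the tool so its +y faces the knob; that keeps joint 7 in range.

Request:
send_rows(motion=[{"x": 0,"y": 0,"z": 0,"rx": 0,"ry": 0,"rz": -0.145,"jaw": 0},{"x": 0,"y": 0,"z": 0,"rx": 0,"ry": 0,"rz": -0.145,"jaw": 0},{"x": 0,"y": 0,"z": 0,"rx": 0,"ry": 0,"rz": -0.145,"jaw": 0},{"x": 0,"y": 0,"z": 0,"rx": 0,"ry": 0,"rz": -0.145,"jaw": 0},{"x": 0,"y": 0,"z": 0,"rx": 0,"ry": 0,"rz": -0.145,"jaw": 0}])

```text
clock: 10.8
tool_pos: [0.4656, 0.1511, 0.1497]
eef_rot: [0.935, 0.356, 0.001, 0.0]
contact_force: [-0.4, 0.0, 0.3]
opening: 0.001
finger_force: 0.0
```

Request:
send_rows(motion=[{"x": 0,"y": 0,"z": 0,"rx": 0,"ry": 0,"rz": -0.145,"jaw": 0},{"x": 0,"y": 0,"z": 0,"rx": 0,"ry": 0,"rz": -0.145,"jaw": 0},{"x": 0,"y": 0,"z": 0,"rx": 0,"ry": 0,"rz": -0.145,"jaw": 0},{"x": 0,"y": 0,"z": 0,"rx": 0,"ry": 0,"rz": -0.145,"jaw": 0},{"x": 0,"y": 0,"z": 0,"rx": 0,"ry": 0,"rz": -0.145,"jaw": 0}])

```text
clock: 11.3
tool_pos: [0.4656, 0.151, 0.1497]
eef_rot: [0.748, 0.664, 0.001, 0.001]
contact_force: [-0.2, -0.6, -0.0]
opening: 0.007
finger_force: 0.0
```

Request:
send_rows(motion=[{"x": 0,"y": 0,"z": 0,"rx": 0,"ry": 0,"rz": -0.145,"jaw": 0},{"x": 0,"y": 0,"z": 0,"rx": 0,"ry": 0,"rz": -0.145,"jaw": 0},{"x": 0,"y": 0,"z": 0,"rx": 0,"ry": 0,"rz": -0.145,"jaw": 0},{"x": 0,"y": 0,"z": 0,"rx": 0,"ry": 0,"rz": 0,"jaw": 0},{"x": 0,"y": 0,"z": 0,"rx": 0,"ry": 0,"rz": 0,"jaw": 0}])

```text
clock: 11.8
tool_pos: [0.4647, 0.1514, 0.1496]
eef_rot: [0.59, 0.807, 0.0, 0.0]
contact_force: [0.2, -0.8, 0.8]
opening: 0.003
finger_force: 0.0
```

Request:
send_rows(motion=[{"x": -1,"y": 1.1,"z": 1,"rx": 0,"ry": 0,"rz": 0,"jaw": 0},{"x": -1,"y": 1.1,"z": 2.5,"rx": 0,"ry": 0,"rz": 0,"jaw": 0},{"x": 0,"y": 0,"z": 2.5,"rx": 0,"ry": 0,"rz": 0,"jaw": 0},{"x": 0,"y": 0,"z": 2.2,"rx": 0,"ry": 0,"rz": 0,"jaw": 0},{"x": 0,"y": 0,"z": 0,"rx": 0,"ry": 0,"rz": 0,"jaw": 0}])

```text
clock: 12.3
tool_pos: [0.4903, 0.1386, 0.065]
eef_rot: [0.589, 0.808, -0.002, -0.001]
contact_force: [-0.1, -0.5, -0.2]
opening: 0.007
finger_force: 0.0
```

Run:
```python
from plant import *
from h import *
s=snapshot("scene");cv2.imwrite("pics/f1.png",cv2.resize(s["img"][200:310,290:430],(700,550),interpolation=cv2.INTER_CUBIC)[:,:,::-1])
st=get_state();print(st["q"].round(2),st["tool_pos"].round(4),st["eef_rot"].round(3))
```

```text
[-0.19  0.87 -0.29  2.03  0.71  0.35 -0.75] [0.4908 0.1391 0.0664] [ 0.588  0.809 -0.001 -0.   ]
```

View pics/f1.png

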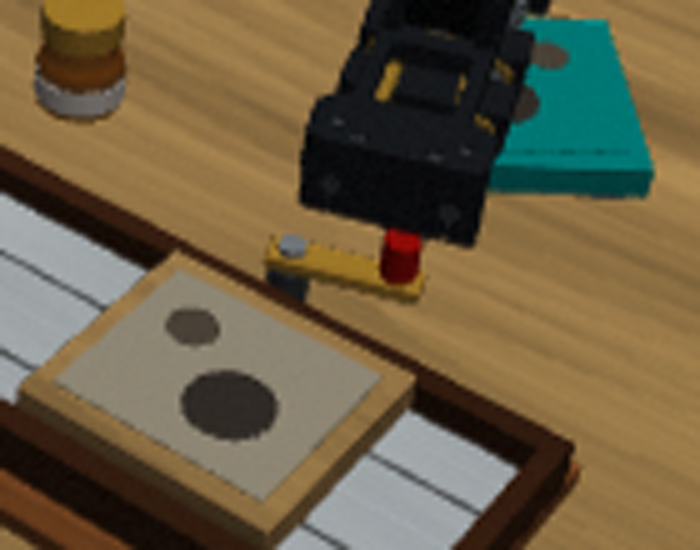

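Request:
send_rows(motion=[{"x": 0,"y": 0.5,"z": 0,"rx": 0,"ry": 0,"rz": 0,"jaw": 0},{"x": 0,"y": 0.35,"z": 0,"rx": 0,"ry": 0,"rz": 0,"jaw": 0},{"x": 0.23,"y": 0.46,"z": 0,"rx": 0,"ry": 0,"rz": 0.1,"jaw": 0},{"x": 0.23,"y": 0.46,"z": 0,"rx": 0,"ry": 0,"rz": 0.1,"jaw": 0},{"x": 0.23,"y": 0.46,"z": 0,"rx": 0,"ry": 0,"rz": 0.1,"jaw": 0}])

```text
clock: 12.85
tool_pos: [0.5113, 0.1519, 0.0686]
eef_rot: [0.704, 0.71, 0.0, 0.0]
contact_force: [-1.7, -1.6, 0.6]
opening: 0.005
finger_force: 0.6
```

Request:
send_rows(motion=[{"x": 0.23,"y": 0.46,"z": 0,"rx": 0,"ry": 0,"rz": 0.1,"jaw": 0},{"x": 0.23,"y": 0.46,"z": 0,"rx": 0,"ry": 0,"rz": 0.1,"jaw": 0},{"x": 0.23,"y": 0.46,"z": 0,"rx": 0,"ry": 0,"rz": 0.1,"jaw": 0},{"x": 0.23,"y": 0.46,"z": 0,"rx": 0,"ry": 0,"rz": 0.1,"jaw": 0},{"x": 0,"y": 0,"z": 0,"rx": 0,"ry": 0,"rz": 0,"jaw": 0}])

```text
clock: 13.35
tool_pos: [0.5314, 0.1592, 0.0687]
eef_rot: [0.83, 0.558, 0.001, 0.0]
contact_force: [-0.4, -0.4, 0.4]
opening: 0.007
finger_force: 0.0
```

```bash
cat > arc.py <<'E'
from plant import *
from h import *
st=get_state();p=st["tool_pos"][:2];x,y=st["eef_rot"][:2];yaw=2*np.arctan2(y,x)
r=np.array([np.cos(yaw),np.sin(yaw)]);u=np.array([r[1],-r[0]]);d=p-[.5375,.106]
print("yaw",yaw.round(3),"rad,tan mm",(d@r*1000).round(1),(d@u*1000).round(1),"z",st["tool_pos"][2].round(4),"q",st["q"].round(2),"F",st["contact_force"].round(1))
E
python3 arc.py
```

```text
yaw 1.184 rad,tan mm 46.9 -25.8 z 0.0687 q [-0.26  0.88 -0.19  1.91  0.4   0.39 -1.14] F [-0.4 -0.4  0.4]
```

Request:
send_rows(motion=[{"x": 0.2,"y": 0.46,"z": 0,"rx": 0,"ry": 0,"rz": 0.1,"jaw": 0},{"x": 0.2,"y": 0.46,"z": 0,"rx": 0,"ry": 0,"rz": 0.1,"jaw": 0},{"x": 0.2,"y": 0.46,"z": 0,"rx": 0,"ry": 0,"rz": 0.1,"jaw": 0},{"x": 0.2,"y": 0.46,"z": 0,"rx": 0,"ry": 0,"rz": 0.1,"jaw": 0},{"x": 0.2,"y": 0.46,"z": 0,"rx": 0,"ry": 0,"rz": 0.1,"jaw": 0}])

```text
clock: 13.85
tool_pos: [0.5551, 0.1557, 0.0685]
eef_rot: [0.942, 0.335, 0.001, -0.001]
contact_force: [-1.3, 1.2, 1.0]
opening: 0.003
finger_force: 0.7
```

Request:
send_rows(motion=[{"x": 0.22,"y": 0.46,"z": 0,"rx": 0,"ry": 0,"rz": 0.1,"jaw": 0},{"x": 0.22,"y": 0.46,"z": 0,"rx": 0,"ry": 0,"rz": 0.1,"jaw": 0},{"x": 0.22,"y": 0.46,"z": 0,"rx": 0,"ry": 0,"rz": 0.1,"jaw": 0},{"x": 0.22,"y": 0.46,"z": 0,"rx": 0,"ry": 0,"rz": 0.1,"jaw": 0},{"x": 0,"y": 0,"z": 0,"rx": 0,"ry": 0,"rz": 0,"jaw": 0}])

```text
clock: 14.35
tool_pos: [0.5724, 0.1434, 0.0684]
eef_rot: [0.99, 0.143, 0.001, -0.0]
contact_force: [-0.1, 0.7, 0.8]
opening: 0.003
finger_force: 0.2
```

```bash
python3 arc.py
```

```text
yaw 0.286 rad,tan mm 44.0 -26.0 z 0.0684 q [-0.31  0.9  -0.02  1.8   0.03  0.43 -1.64] F [-0.1  0.7  0.8]
```

Request:
send_rows(motion=[{"x": 0.24,"y": 0.46,"z": 0,"rx": 0,"ry": 0,"rz": 0.1,"jaw": 0},{"x": 0.24,"y": 0.46,"z": 0,"rx": 0,"ry": 0,"rz": 0.1,"jaw": 0},{"x": 0.2,"y": 0.4,"z": 0,"rx": 0,"ry": 0,"rz": 0.086,"jaw": 0},{"x": 0,"y": 0.1,"z": 0,"rx": 0,"ry": 0,"rz": 0,"jaw": 0},{"x": 0,"y": 0,"z": 0,"rx": 0,"ry": 0,"rz": 0,"jaw": 0}])

```text
clock: 14.85
tool_pos: [0.5807, 0.1308, 0.068]
eef_rot: [1.0, 0.002, 0.0, -0.0]
contact_force: [0.1, 0.3, -0.2]
opening: 0.002
finger_force: 0.1
```

Request:
send_rows(motion=[{"x": 0,"y": 0.15,"z": 0,"rx": 0,"ry": 0,"rz": 0,"jaw": 0},{"x": 0,"y": 0.15,"z": 0,"rx": 0,"ry": 0,"rz": 0,"jaw": 0},{"x": 0,"y": 0.1,"z": 0,"rx": 0,"ry": 0,"rz": 0,"jaw": 0},{"x": 0,"y": 0,"z": 0,"rx": 0,"ry": 0,"rz": 0,"jaw": 0},{"x": 0,"y": 0,"z": 0,"rx": 0,"ry": 0,"rz": 0,"jaw": 0}])

```text
clock: 15.35
tool_pos: [0.5808, 0.129, 0.068]
eef_rot: [1.0, 0.001, 0.001, -0.002]
contact_force: [0.4, 4.6, 0.3]
opening: 0.009
finger_force: 2.7
```

```bash
python3 arc.py
```

```text
yaw 0.002 rad,tan mm 43.3 -23.0 z 0.068 q [-0.32  0.91  0.04  1.79 -0.08  0.44 -1.79] F [0.4 4.6 0.3]
```

The force rose to 4.6 N with no further motion, so the bar is on its stop. Retreat and check.

Request:
send_rows(motion=[{"x": 0,"y": -1,"z": 0,"rx": 0,"ry": 0,"rz": 0,"jaw": 0},{"x": 0,"y": -2,"z": 0,"rx": 0,"ry": 0,"rz": 0,"jaw": 0},{"x": 0,"y": 0,"z": -4.5,"rx": 0,"ry": 0,"rz": 0,"jaw": 0},{"x": 0,"y": 0,"z": -4.5,"rx": 0,"ry": 0,"rz": 0,"jaw": 0},{"x": -3,"y": 0,"z": -2,"rx": 0,"ry": 0,"rz": 0,"jaw": 0}])

```text
clock: 15.85
tool_pos: [0.5556, 0.1565, 0.1812]
eef_rot: [1.0, -0.001, 0.005, -0.0]
contact_force: [0.3, 0.2, 1.0]
opening: 0.003
finger_force: 0.0
```

Request:
send_rows(motion=[{"x": -4.5,"y": 0,"z": 0,"rx": 0,"ry": 0,"rz": 0,"jaw": 0},{"x": -4.5,"y": 0,"z": 0,"rx": 0,"ry": 0,"rz": 0,"jaw": 0},{"x": -2,"y": 0,"z": 0,"rx": 0,"ry": 0,"rz": 0,"jaw": 0},{"x": 0,"y": 0,"z": 0,"rx": 0,"ry": 0,"rz": 0,"jaw": 0},{"x": 0,"y": 0,"z": 0,"rx": 0,"ry": 0,"rz": 0,"jaw": 0}])

```text
clock: 16.35
tool_pos: [0.4415, 0.1568, 0.1779]
eef_rot: [1.0, -0.0, 0.001, 0.0]
contact_force: [1.7, 0.1, 0.2]
opening: 0.006
finger_force: 0.0
```

Run:
```python
from plant import *
from h import *; import pickle
S={n:snapshot(n) for n in("scene","top")}
a=cv2.resize(S["scene"]["img"][180:360,200:420],(660,540),interpolation=cv2.INTER_CUBIC)
cv2.imwrite("pics/g1.png",a[:,:,::-1])
t=S["top"]["img"];h=cv2.cvtColor(t,cv2.COLOR_RGB2HSV).astype(int);m=(t[...,0].astype(int)-np.maximum(t[...,1],t[...,2])>55);m[:,:150]=0;m[:120]=0;m[230:]=0;m[:,340:]=0
for c,s in blobs(m,6):print(c,s[4],onz(S["top"],c,.072).round(4))
```

```text
[223.7 182. ] 32 [0.5823 0.1054 0.072 ]
```

View pics/g1.png

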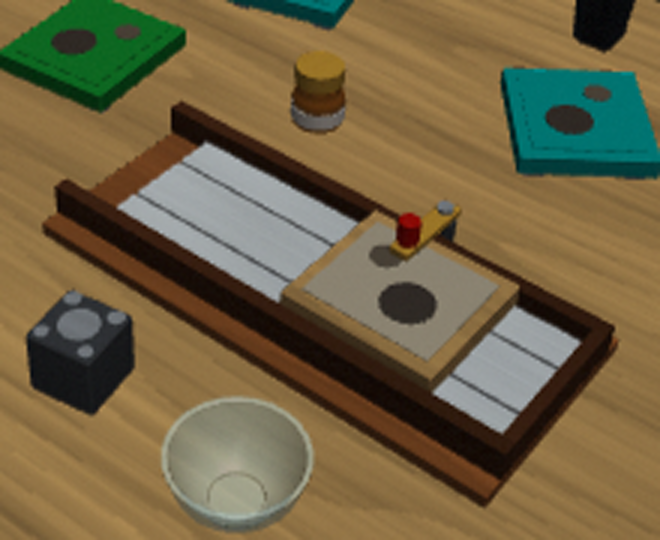

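The bar lies square across the seated board, with the knob at g1 (408,231), world (0.582, 0.105), and the pivot at (445,208). The bystanders stand where they were. Handing in.

```bash
python3 -c "
from plant import *
print(finish_job())"
```

```text
the job is handed in; nothing more can be done
None
```

The job is handed in: the board dropped level into its notches (7.0 mm measured), the turn-button is against its stop across the board, and the block, bowl and jar were not touched.

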